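# Open the colour-card box on the paint shop counter

### The arm

A 7-joint arm with a two-finger parallel gripper is mounted at the origin on the work surface. World frame = base frame: x ahead of the robot, y to its left, z up, the work surface at z = 0. Lengths are in m, angles in rad, forces in N, time in s.
With the tool pointing down it reaches from about 0.425 to 0.925 m from the base axis. Payload 6.8 kg.
Tool frame: the origin (TCP) lies between the finger pads; the fingertips stand 8 mm ahead of it and the grasp point (between the pads) lies 11 mm behind it; z points along the fingers, x is the direction in which the jaws open and shut, and the axes are right-handed (so a half turn about z gives the same grasp; the last joint's range is limited). The gripper opens to 85 mm and grips with 20 to 120 N. Pads are 22 mm wide; open, the fingers measure 114 mm over their backs; the gripper's body (76 mm by 85 mm) begins 54 mm behind the grasp point. The pads swing forward as they close: fully open they stand 13 mm farther back than shut.
Start: joints at [-0.108, 0.477, 0.022, 1.555, -0.011, 1.109, -0.083], TCP at [0.675, 0, 0.239] pointing down, gripper open.
Joint ranges: [-2.96, 2.96], [-0.34, 2.1], [-1.41, 1.46], [0.24, 2.44], [-1.37, 4.51], [0.17, 1.92], [-2.96, 2.96]. Speed limits (rad/s): [2.39, 2.39, 3.14, 3.14, 3.14, 3.14, 3.14].

### API

Orientations are given as a unit quaternion [w, x, y, z].
In Python, from cell import arm gives the robot as it stands.
- The arm moves only by the tool send_rows, never from a script. Its argument "moves" is a list that holds one entry, the list of rows, each a list of 7 numbers: the closure, from 0 (fully open) to 1 (shut), then the shift along the world's x, y, z in mm, then the turn, a rotation vector about the world's x, y, z in degrees. A call has 1 to 10 rows; each row shifts and turns the commanded pose from where the row before left it; what a row does not reach is not made up. A row lasts 1/10 s, in which the tool goes at most 50 mm and 8.59 degrees, less where a joint would pass 70% of its speed; a pose out of reach is approached as far as the arm can. A call with a gripper value outside its range is refused whole. The fingers move at their own pace and stop on an object; "newtons" is the grip in N (left out, the last holds). Time passes only in rows, so rows that do not move let the fingers close. It gives the time, the measured TCP pose, the force and the opening at its end, in the units of the state.
- arm.read_state(): the state, without advancing time (a new reading comes with each control period).
- arm.grab_frame(name): name is "scene" or "side" or "wrist"; returns the picture (420x560x3 uint8, red, green, blue); there is no depth.
- arm.calibration(name): a dict with "K" (3x3 intrinsics, pixels), "R" (3x3) and "t" (3): a world point X has camera coordinates R X + t. Camera axes: x right, y down, z forward; pixel columns grow to the right and rows downward; lengths in m; the calibration is good to about 2 mm. A picture is of the moment at which its call begins: read the wrist's pose just before it. calibration takes no time and is no camera call; for the wrist camera it gives the pose at the moment of the call.
- arm.sign_off(): hands the job in, once; it reports no verdict.
The state is a dict: "time_s": time; "joints": joint angles; "joint_velocities": joint speeds; "tau": joint torques, N m; "ee_pos": TCP position; "tool_rot": TCP orientation; "ft_force": force on the tool from outside, world axes, zero at the start; "torque": the same for the moment, N m; "opening": finger opening in m.
Only numpy, scipy, OpenCV 4.12 (cv2) and the standard library are available. Lean on these libraries where they do the work, as an engineer would, in place of code of your own. Each camera call takes 0.05 s, during which the arm holds its last target.

### The job

Open the low plywood colour-card box with the fingertips alone, picking nothing up: first push the paint tin that stands right behind the box's hinge aside along the counter, keeping it upright, until it is out of the lid's way. Then flip the lid up by its front lip and over, past upright, so that it falls back to its stop and stays fully open on its own. Leave the tin standing clear of the lid and the other things on the counter undisturbed.

Things in the scene. Friction and masses are not known exactly. Their poses are not given: they have to be found in the camera images.
- card_box: low open-topped plywood box fixed to the counter, 130 mm deep (its x) by 130 mm wide (its y), 55 mm high; origin at the centre of its underside, z up. Its front (lip side) faces its own -x, the hinge runs along its top back edge at x = +65 mm, parallel to its y. Stacks of paper cards lie inside.
- card_lid (a joint): lid angle: 0 shut, grows as it opens, 1.57 upright (balance point), 2.6 at its stop, leaning far back. Almost free: short of upright it falls shut, past it falls to the stop. A flat plywood board of about 140 g, 6 mm thick, 155 mm from hinge to front edge, 130 mm wide; shut, its front 25 mm overhang the box's front as a lip to reach under.
- card_lid_hinge (a point): point on the hinge line at mid width, at the height of the lid's underside when shut (55 mm above the counter); its axes turn with the lid
- card_lid_lip (a point): middle of the bottom front edge of the lid's lip, 155 mm from the hinge line; it moves with the lid
- tin: loose closed paint tin, steel with a plain paper band, 84 mm in diameter, 95 mm high, about 0.35 kg, origin at the centre of its underside; stands 18 to 30 mm behind the box, in the lid's way. The lid passes once the tin's centre is more than 107 mm from the box's centre along the box's y, either way, or more than 180 mm along its +x.
- tape_roll: bystander: roll of paper tape lying flat, 84 mm across, 22 mm high, in front of the box; origin at the centre of its underside
- screwdriver: bystander: screwdriver lying on the counter behind the tin
- glue_pot: bystander: small white pot, 56 mm in diameter, 65 mm high, beside the box; origin at the centre of its underside
- thinner: bystander: white plastic bottle, 64 mm in diameter, 160 mm high; origin at the centre of its underside
- mug: bystander: white mug, 80 mm in diameter, 90 mm high; origin at the centre of its underside
- small_tin: bystander: smaller paint tin, 72 mm in diameter, 75 mm high, away from the box; origin at the centre of its underside
- brush: bystander: paint brush lying on the counter, away from the box
Things that resemble listed ones, but are neither listed nor needed, are in the scene too. Several things have the shape of the card_box; the one meant has the colours described above.

How it is judged:
On the way:
1. the tin stands upright clear of the lid's swing, with the lid still down ((y of tin in the frame of card_box above 0.105 m or y of tin in the frame of card_box below -0.105 m or x of tin in the frame of card_box above 0.18 m) and angle between tin's own z axis and vertical below 0.1 rad and height (world z) of tin below 0.008 m and value of joint card_lid below 0.3 rad), for 0.2 s.
At the end, for the whole second after the job is handed in: the lid rests open at its stop (hinge above 2.45 of 2.6 rad), still; the tin stands upright on the counter (within 0.1 rad), still, with its centre more than 105 mm to either side of the box's centre line or more than 180 mm behind the box's centre (value of joint card_lid above 2.45 rad and velocity of joint card_lid between -0.1 and 0.1 rad/s and (y of tin in the frame of card_box above 0.105 m or y of tin in the frame of card_box below -0.105 m or x of tin in the frame of card_box above 0.18 m) and angle between tin's own z axis and vertical below 0.1 rad and height (world z) of tin below 0.008 m and linear speed of tin below 0.02 m/s); the robot touches nothing.
It fails at once if the lid was raised (over 0.6 rad) while the tin still stood in its way (value of joint card_lid above 0.6 rad and (y of tin in the frame of card_box between -0.095 and 0.095 m and x of tin in the frame of card_box between 0 and 0.165 m)).
It fails at once if the tin was lifted (over 15 mm) or tipped (over 0.35 rad) (height (world z) of tin above 0.015 m or angle between tin's own z axis and vertical above 0.35 rad).
It fails at once if another thing on the counter was moved or lifted by more than 30 mm (distance of any of tape_roll, screwdriver, glue_pot, thinner, mug, small_tin, brush from where it was at the start of the episode above 0.03 m).
It also fails if it takes over 54 s, if anything falls off the work surface, if the arm or the gripper's body presses on something with over 40 N, if the wrist force passes 120 N, or if a joint passes its speed limit or range.

## Working session

There is one attempt and no reset: what is moved stays moved. The work goes in short steps, Python scripts to look and compute and a tool call to move; the robot and the scene stay as the last step left them, time stands still between calls to the robot, and variables do not carry over. Pictures are saved under pics/ and viewed, and the job is handed in when it is done.

Besides the shell and the picture viewer there is one more tool, called after "Request:" as name(argument=value, ...), one argument or row to a line, values as JSON. send_rows: Moves the arm, as the interface text tells. Its arguments: {"type":"object","properties":{"moves":{"type":"array"},"newtons":{"type":"number"}},"required":["moves"]}

```bash
mkdir -p pics; ls
python3 - <<'E'
from cell import arm
import cv2
for n in ["scene","side","wrist"]:
    cv2.imwrite(f"pics/{n}0.png",arm.grab_frame(n)[:,:,::-1])
    c=arm.calibration(n);print(n,c["K"].tolist(),c["R"].round(3).tolist(),c["t"].round(3).tolist())
print(arm.read_state())
E
```

```text
pics
scene [[509.0548203523225, 0.0, 271.04519998746537], [0.0, 509.0548203523225, 212.1943279495634], [0.0, 0.0, 1.0]] [[-0.395, 0.918, 0.023], [0.512, 0.241, -0.825], [-0.763, -0.314, -0.565]] [0.251, -0.205, 1.901]
side [[466.7797124340762, 0.0, 280.47048043046914], [0.0, 466.7797124340762, 213.86285220156472], [0.0, 0.0, 1.0]] [[-0.535, -0.845, 0.022], [-0.537, 0.319, -0.781], [0.652, -0.43, -0.624]] [0.261, 0.334, 1.127]
wrist [[363.3469892411832, 0.0, 280.99288827303684], [0.0, 363.3469892411832, 210.69331757149], [0.0, 0.0, 1.0]] [[1.0, -0.001, -0.001], [-0.0, -0.954, 0.3], [-0.001, -0.3, -0.954]] [-0.674, -0.04, 0.38]
{'time_s': 0.15, 'joints': array([-0.10808377,  0.47763833,  0.02232555,  1.55620498, -0.0115013 ,
        1.10930741, -0.08311375]), 'joint_velocities': array([ 1.36239855e-03, -1.36290583e-03,  4.11039366e-05, -3.23076680e-03,
       -1.14798781e-03,  1.21222511e-03,  1.65340450e-03]), 'tau': array([ 1.55385478e-03, -5.96924365e+01,  1.60940632e+00, -2.81490952e+01,
        1.26662746e-02,  6.56643446e-03,  5.58682734e-05]), 'ee_pos': array([ 6.74556733e-01, -2.49434643e-06,  2.38537971e-01]), 'tool_rot': array([ 4.50262159e-05,  9.99999744e-01,  3.09397710e-06, -7.13752014e-04]), 'ft_force': array([ 0.44655471,  0.4540573 , -0.24056448]), 'torque': array([-4.13846216e-05, -7.21938112e-02, -1.08157143e-02]), 'opening': 0.08500287412308591}
```

View pics/scene0.png

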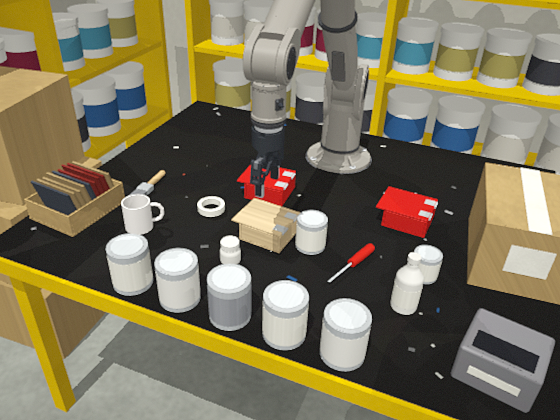

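View pics/side0.png

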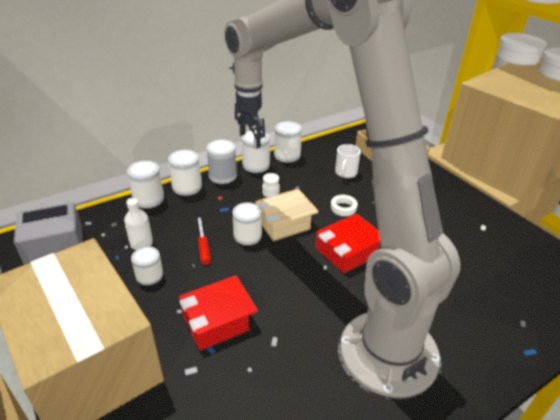

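View pics/wrist0.png

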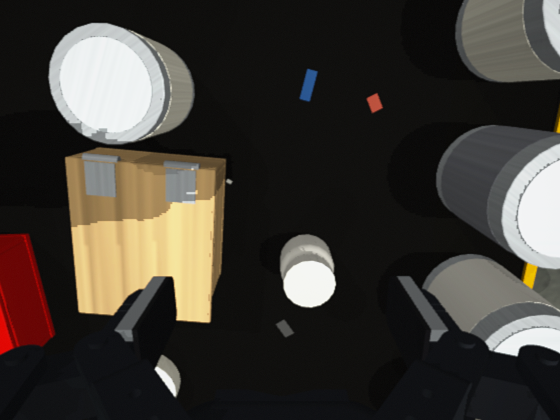

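The box candidates in the scene view are plywood at (265,222), red at (268,183) and red at (408,210). I choose the plywood one. The tin candidates are (311,232), right behind the hinge plates, plus the row of tins at the near edge and the small tin at (428,264). I choose (311,232). A close crop will check both.

Run:
```python
import cv2
a=cv2.imread("pics/wrist0.png")[10:340,30:350];cv2.imwrite("pics/w0c.png",cv2.resize(a,None,fx=1.8,fy=1.8,interpolation=2)) 
a=cv2.imread("pics/scene0.png")[160:300,180:390];cv2.imwrite("pics/s0c.png",cv2.resize(a,None,fx=3.8,fy=3.8,interpolation=2))
```

```text
(no output)
```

View pics/w0c.png

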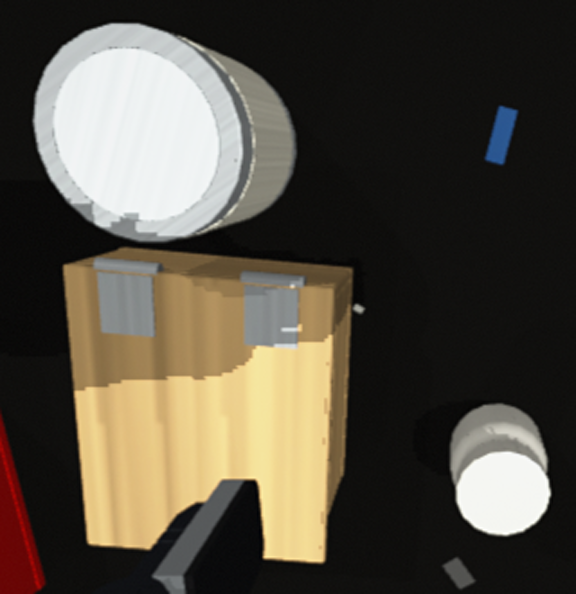

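View pics/s0c.png

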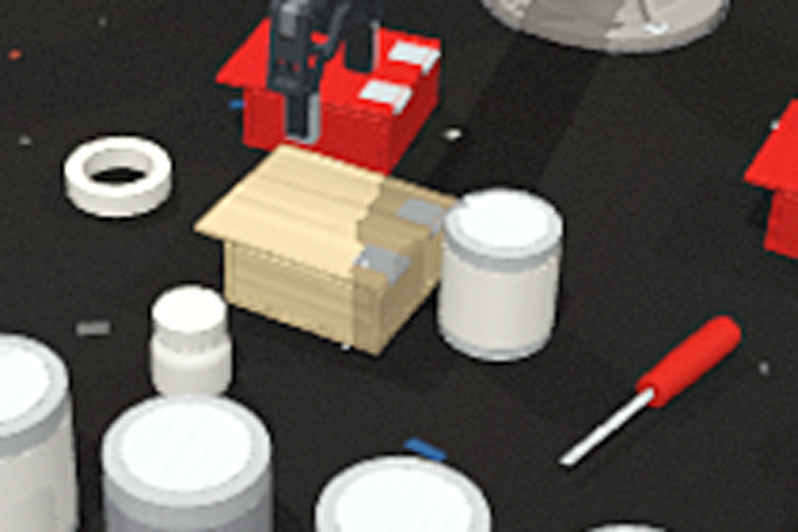

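```bash
cat > h.py <<'E'
import numpy as np
CAL={}
def ray(c,u,v,z):
    K,R,t=[np.array(c[k]) for k in("K","R","t")]
    d=R.T@np.linalg.solve(K,[u,v,1]);C=-R.T@t
    return C+d*(z-C[2])/d[2]
def proj(c,P):
    q=np.array(c["R"])@np.array(P)+np.array(c["t"]);q=np.array(c["K"])@q;return q[:2]/q[2]
E
python3 - <<'E'
from cell import arm
from h import *
w=arm.calibration("wrist");s=arm.calibration("scene");d=arm.calibration("side")
wc=lambda x,y:(x/1.8+30,y/1.8+10)
sc=lambda x,y:(x/3.8+180,y/3.8+160)
for n,p in dict(BL=(65,265),BR=(333,288),FL=(88,545),FR=(324,561)).items(): print("w",n,ray(w,*wc(*p),.061).round(4))
for n,p in dict(BLfloor=(120,248),BRfloor=(352,268)).items(): print("w",n,ray(w,*wc(*p),0.0).round(4))
for n,p in dict(F1=(285,145),F2=(196,228),BRz=(382,282)).items(): print("s",n,ray(s,*sc(*p),.061).round(4))
print("tin top w",ray(w,*wc(145,132),.095), "s",ray(s,*sc(502,222),.095))
print("tape",ray(s,*sc(118,178),.022),"glue",ray(s,*sc(190,308),.065), ray(w,*wc(503,492),.065))
print("driver",ray(s,*sc(565,462),.005),ray(s,*sc(730,325),.012))
print("thinner",ray(s,407,303,.0),"small",ray(s,428,257,.075),"mug",ray(s,137,203,.09))
for n,p in dict(r1a=(65,0),).items(): pass
print("red1", [ray(s,*sc(*p),.061).round(3) for p in [(218,78),(440,40),(390,120)]])
print("red2", [ray(s,*p,.061).round(3) for p in [(376,205),(390,188),(437,207),(433,222)]])
print("bigtins",[ray(s,*p,.12).round(3) for p in [(229,280),(286,297),(345,317),(177,262),(129,247)]])
E
```

```text
w BL [0.4884 0.0256 0.061 ]
w BR [0.6164 0.0143 0.061 ]
w FL [ 0.4736 -0.1289  0.061 ]
w FR [ 0.603  -0.1391  0.061 ]
w BLfloor [0.4852 0.0255 0.    ]
w BRfloor [0.6167 0.014  0.    ]
s F1 [ 0.474  -0.1242  0.061 ]
s F2 [ 0.6063 -0.1364  0.061 ]
s BRz [0.6095 0.0155 0.061 ]
tin top w [0.5504779  0.08468894 0.095     ] s [0.54789996 0.08308667 0.095     ]
tape [ 0.52182625 -0.25104994  0.022     ] glue [ 0.69982919 -0.09349393  0.065     ] [ 0.70101027 -0.09408412  0.065     ]
driver [0.67640222 0.18083694 0.005     ] [0.48766364 0.24827137 0.012     ]
thinner [0.66428355 0.38291582 0.        ] small [0.55637615 0.40311311 0.075     ] mug [ 0.68224652 -0.3996635   0.09      ]
red1 [array([ 0.404, -0.219,  0.061]), array([ 0.263, -0.073,  0.061]), array([ 0.403, -0.062,  0.061])]
red2 [array([0.353, 0.22 , 0.061]), array([0.237, 0.237, 0.061]), array([0.285, 0.39 , 0.061]), array([0.37 , 0.391, 0.061])]
bigtins [array([0.892, 0.004, 0.12 ]), array([0.889, 0.141, 0.12 ]), array([0.893, 0.276, 0.12 ]), array([ 0.887, -0.136,  0.12 ]), array([ 0.888, -0.272,  0.12 ])]
```

The crop shows the plywood lid with two hinge plates on its world +y edge. The tin stands about 20 mm behind it, and the glue pot and tape roll are clear. From the measurements:

| Item | World position (m) |
|---|---|
| Box centre | (0.545, -0.045) |
| Hinge midpoint | (0.551, 0.020) |
| Tin | (0.549, 0.084) |

Box +x is about 5° off world +y. I will push the tin in world +x with half-open fingers as a cradle.

Request:
send_rows(
  moves=[
    [[0.53,-20,8,0,0,0,8.5],[0.53,-20,8,0,0,0,8.5],[0.53,-20,8,0,0,0,8.5],[0.53,-20,8,0,0,0,8.5],[0.53,-20,8,0,0,0,8.5],[0.53,-20,8,-5,0,0,8.5],[0.53,-20,9,-5,0,0,8.5],[0.53,-20,9,-10,0,0,8.5],[0.53,-20,9,-10,0,0,8.5],[0.53,-25,9,-10,0,0,8.5]],
  ],
)

```text
time_s: 1.15
ee_pos: [0.4694, 0.0843, 0.1989]
tool_rot: [0.0, 0.735, 0.678, 0.0]
ft_force: [-0.3, 0.2, -0.8]
opening: 0.0404
```

Request:
send_rows(
  moves=[
    [[0.53,0,0,0,0,0,5],[0.53,0,0,0,0,0,0],[0.53,0,0,0,0,0,0]],
  ],
)

```text
time_s: 1.45
ee_pos: [0.4705, 0.0838, 0.1995]
tool_rot: [0.0, 0.708, 0.706, 0.0]
ft_force: [1.3, 0.6, 0.4]
opening: 0.04
```

Descend by 154 mm to z = 0.045, and check before pushing.

Request:
send_rows(
  moves=[
    [[0.53,0,0,-25,0,0,0],[0.53,0,0,-25,0,0,0],[0.53,0,0,-25,0,0,0],[0.53,0,0,-25,0,0,0],[0.53,0,0,-20,0,0,0],[0.53,0,0,-20,0,0,0],[0.53,0,0,-14,0,0,0],[0.53,0,0,0,0,0,0]],
  ],
)

```text
time_s: 2.25
ee_pos: [0.4695, 0.0835, 0.0437]
tool_rot: [-0.001, 0.708, 0.706, -0.001]
ft_force: [-0.5, 0.6, 0.0]
opening: 0.0399
```

Run:
```python
from cell import arm
import cv2
a=arm.grab_frame("scene")[130:290,180:390,::-1];cv2.imwrite("pics/s1.png",cv2.resize(a,None,fx=3.6,fy=3.6,interpolation=2))
```

```text
(no output)
```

View pics/s1.png

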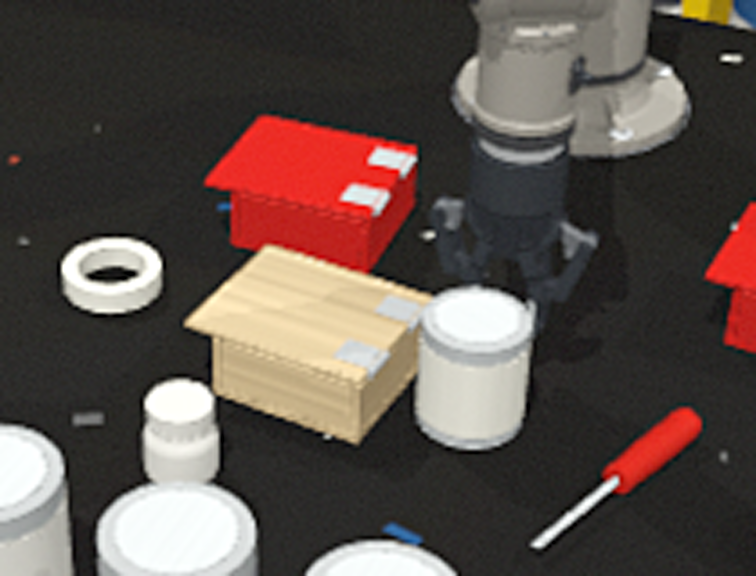

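The fingers sit behind the tin, at about crop (540,310), and nothing is touching. Now the slow push in +x.

Request:
send_rows(
  moves=[
    [[0.53,10,0,0,0,0,0],[0.53,8,0,0,0,0,0],[0.53,6,0,0,0,0,0],[0.53,6,0,0,0,0,0],[0.53,6,0,0,0,0,0],[0.53,6,0,0,0,0,0],[0.53,6,0,0,0,0,0],[0.53,6,0,0,0,0,0]],
  ],
)

```text
time_s: 3.1
ee_pos: [0.5222, 0.0839, 0.0452]
tool_rot: [-0.001, 0.707, 0.707, -0.002]
ft_force: [-7.1, 0.3, 6.3]
opening: 0.0405
```

Run:
```python
from cell import arm
import cv2
a=arm.grab_frame("scene")[130:290,180:390,::-1];cv2.imwrite("pics/s2.png",cv2.resize(a,None,fx=3.6,fy=3.6,interpolation=2))
```

```text
(no output)
```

View pics/s2.png

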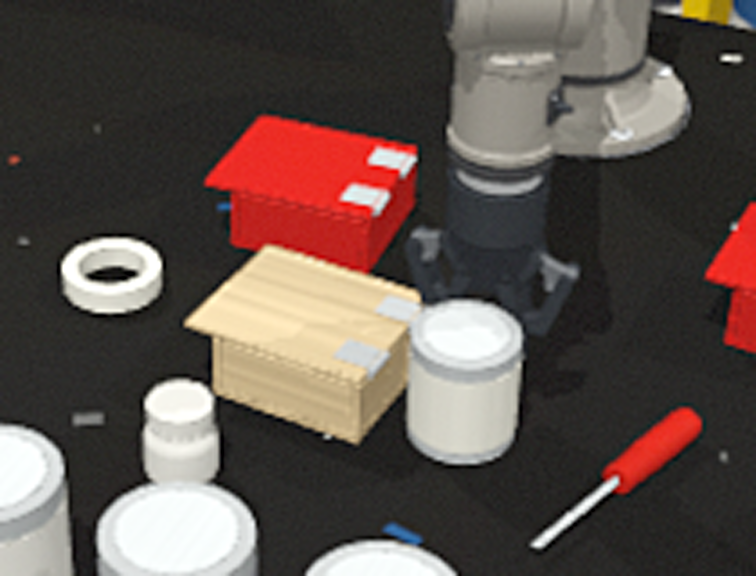

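The tin moves with the fingers and is still upright. I'll continue in small rows.

Request:
send_rows(
  moves=[
    [[0.53,7,0,0,0,0,0],[0.53,7,0,0,0,0,0],[0.53,7,0,0,0,0,0],[0.53,7,0,0,0,0,0],[0.53,7,0,0,0,0,0]],
  ],
)

```text
time_s: 3.65
ee_pos: [0.5576, 0.084, 0.0452]
tool_rot: [-0.001, 0.707, 0.707, -0.001]
ft_force: [-6.4, 0.5, 4.4]
opening: 0.04
```

Run:
```python
from cell import arm
import cv2
a=arm.grab_frame("scene")[130:290,180:390,::-1];cv2.imwrite("pics/s3.png",cv2.resize(a,None,fx=3.6,fy=3.6,interpolation=2))
```

```text
(no output)
```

View pics/s3.png

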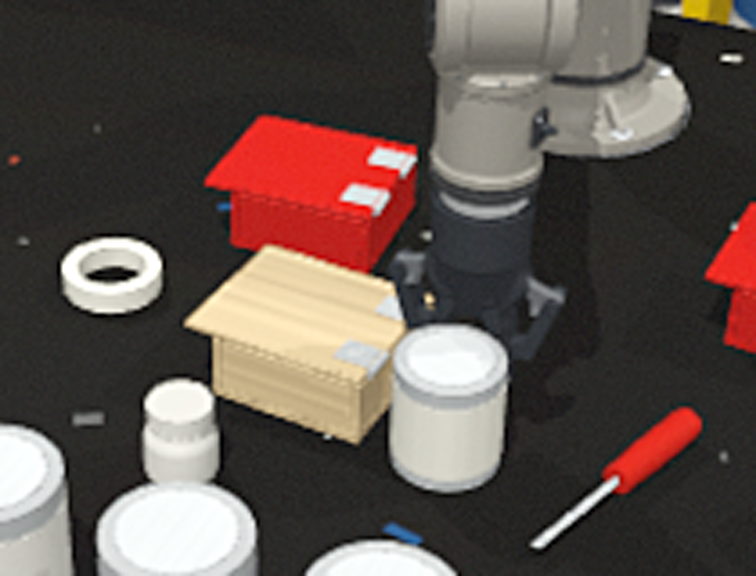

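It's sliding upright and straight. About 85 mm more.

Request:
send_rows(
  moves=[
    [[0.53,8,0,0,0,0,0],[0.53,8,0,0,0,0,0],[0.53,8,0,0,0,0,0],[0.53,8,0,0,0,0,0],[0.53,8,0,0,0,0,0],[0.53,8,0,0,0,0,0],[0.53,8,0,0,0,0,0],[0.53,8,0,0,0,0,0],[0.53,8,0,0,0,0,0],[0.53,8,0,0,0,0,0]],
  ],
)

```text
time_s: 4.7
ee_pos: [0.6379, 0.0841, 0.0452]
tool_rot: [-0.001, 0.707, 0.707, -0.001]
ft_force: [-6.2, 0.1, 5.7]
opening: 0.0403
```

Request:
send_rows(
  moves=[
    [[0.53,5,0,0,0,0,0],[0.53,2,0,0,0,0,0],[0.53,-8,0,0,0,0,0],[0.53,-10,0,0,0,0,0],[0.53,-20,0,0,0,0,0],[0.53,-20,0,0,0,0,0]],
  ],
)

```text
time_s: 5.3
ee_pos: [0.5871, 0.0839, 0.0453]
tool_rot: [0.0, 0.707, 0.707, 0.0]
ft_force: [-0.2, 0.4, 0.5]
opening: 0.0402
```

Run:
```python
from cell import arm
import cv2
a=arm.grab_frame("scene")[130:290,180:390,::-1];cv2.imwrite("pics/s4.png",cv2.resize(a,None,fx=3.6,fy=3.6,interpolation=2))
```

```text
(no output)
```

View pics/s4.png

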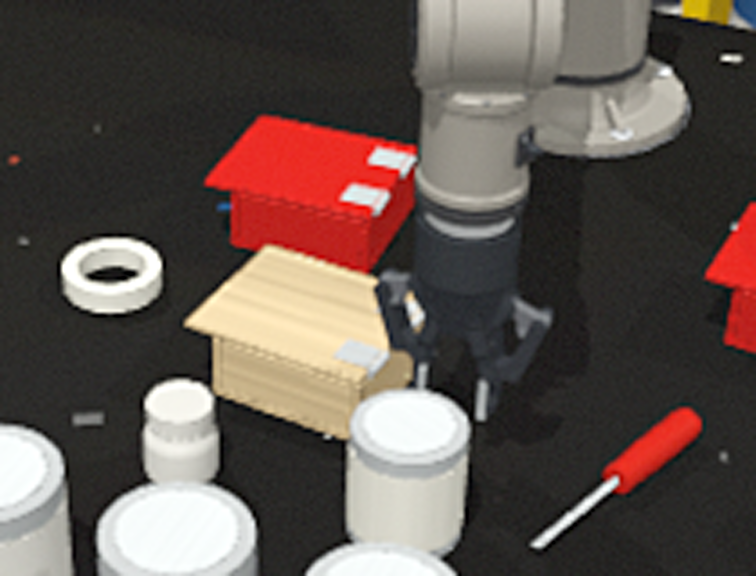

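Run:
```python
from cell import arm
from h import *
s=arm.calibration("scene")
p=ray(s,410/3.6+180,422/3.6+130,.095);u=np.array([.091,.996]);u/=np.linalg.norm(u)
r=p[:2]-np.array([.545,-.045]);print(p,"bx",r@u,"by",r@[-u[1],u[0]])
```

```text
[0.68839442 0.08360926 0.095     ] bx 0.14112275587617615 by -0.1310979305370395
```

The tin is at box (0.141, -0.131), upright and clear. I'll rise, close the fingers and move to the lip side.

Request:
send_rows(
  moves=[
    [[0.53,0,0,40,0,0,0],[0.53,0,0,45,0,0,0],[0.53,0,0,45,0,0,0],[0.7,0,0,45,0,0,-5],[1,0,-20,30,0,0,-8],[1,0,-40,0,0,0,-8],[1,0,-40,0,0,0,-8],[1,0,-40,0,0,0,-8],[1,0,-40,0,0,0,-8],[1,-5,-40,0,0,0,-8]],
  ],
)

```text
time_s: 6.35
ee_pos: [0.583, -0.1376, 0.2505]
tool_rot: [0.0, 0.949, 0.315, 0.001]
ft_force: [0.9, 0.2, -0.2]
opening: 0.0001
```

Request:
send_rows(
  moves=[
    [[1,-2,-40,0,0,0,-8],[1,-2,-24,0,0,0,-8],[1,-2,0,0,0,0,-8],[1,-2,0,0,0,0,-8],[1,-2,0,0,0,0,-5],[1,-2,0,0,7.5,0,0],[1,0,0,0,7.5,0,0],[1,0,0,0,7.5,0,0],[1,0,0,0,7.5,0,0],[1,0,0,0,7.5,0,0]],
  ],
)

```text
time_s: 7.35
ee_pos: [0.5712, -0.2008, 0.2511]
tool_rot: [-0.323, 0.946, -0.0, 0.001]
ft_force: [0.7, -1.0, -0.4]
opening: 0.0003
```

Request:
send_rows(
  moves=[
    [[1,0,0,0,7.5,0,0],[1,0,0,0,0,0,0],[1,0,0,0,0,0,0]],
  ],
)

```text
time_s: 7.65
ee_pos: [0.5708, -0.2003, 0.2496]
tool_rot: [-0.382, 0.924, -0.001, -0.0]
ft_force: [0.0, 1.3, 0.5]
opening: 0.0001
```

Request:
send_rows(
  moves=[
    [[1,0,0,-30,0,0,0],[1,0,0,-40,0,0,0],[1,0,0,-40,0,0,0],[1,0,0,-25,0,0,0],[1,0,0,-17,0,0,0],[1,0,0,0,0,0,0],[1,0,0,0,0,0,0]],
  ],
)

```text
time_s: 8.35
ee_pos: [0.572, -0.1996, 0.0999]
tool_rot: [-0.382, 0.924, 0.001, 0.001]
ft_force: [-0.4, -0.1, -0.0]
opening: -0.0
```

```bash
cat > shot.py <<'E'
import sys,cv2
from cell import arm
k=sys.argv[1]
a=arm.grab_frame("scene")[110:290,160:390,::-1];b=arm.grab_frame("side")[110:290,170:400,::-1]
f=lambda i:cv2.resize(i,None,fx=3.4,fy=3.4,interpolation=2)
cv2.imwrite(f"pics/{k}a.png",f(a))
cv2.imwrite(f"pics/{k}b.png",f(b))
print(arm.read_state()["joints"].round(2))
E
python3 shot.py p5
```

```text
[ 0.59  0.79 -0.06  1.59 -0.64  1.29  0.89]
```

View pics/p5a.png

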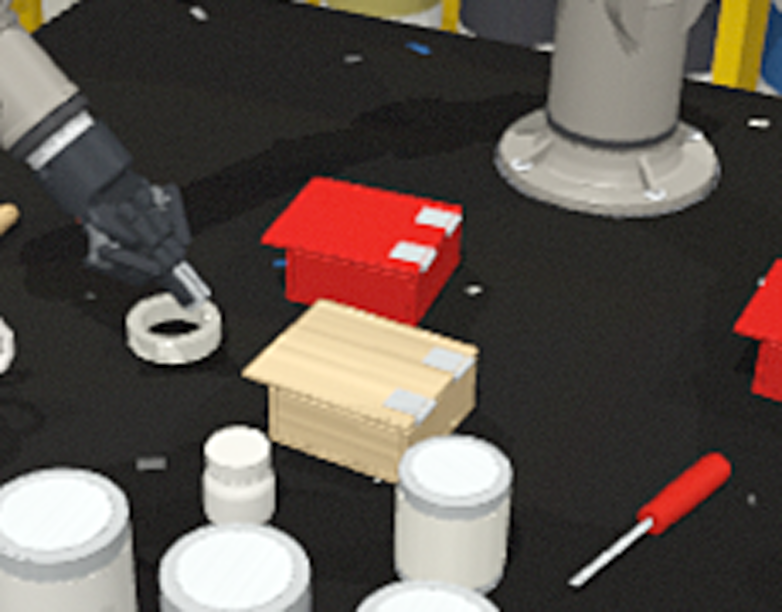

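View pics/p5b.png

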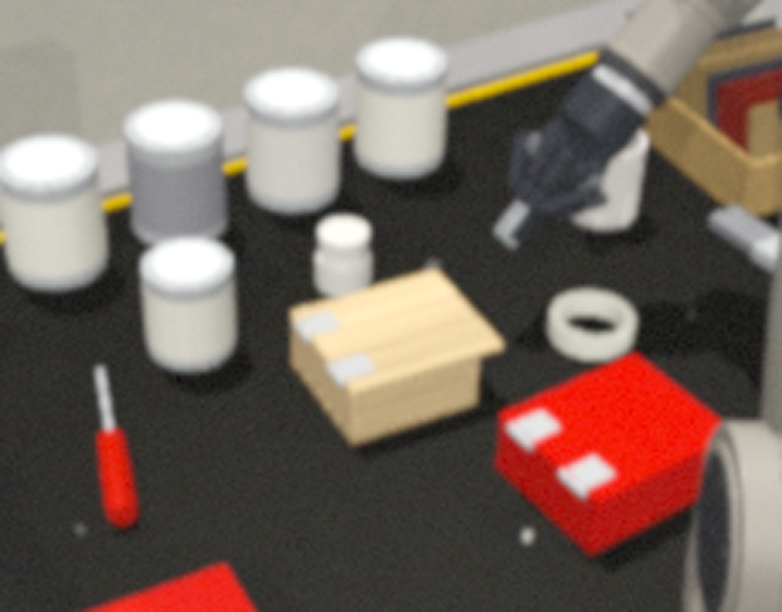

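The tool is tilted 45° with the tip in front of the lip and above the tape roll, which it isn't touching. Next I slide along the tool axis under the lip.

Request:
send_rows(
  moves=[
    [[1,0,20,-20,0,0,0],[1,0,16,-17,0,0,0],[1,0,10,-12,0,0,0],[1,0,10,-10,0,0,0],[1,0,10,-10,0,0,0],[1,0,0,0,0,0,0]],
  ],
)

```text
time_s: 9.05
ee_pos: [0.5705, -0.1321, 0.0286]
tool_rot: [-0.384, 0.924, 0.001, -0.001]
ft_force: [-0.4, -0.8, -0.1]
opening: 0.0004
```

```bash
python3 shot.py p6
```

```text
[ 0.54  0.85 -0.1   1.69 -0.69  1.12  0.93]
```

View pics/p6a.png

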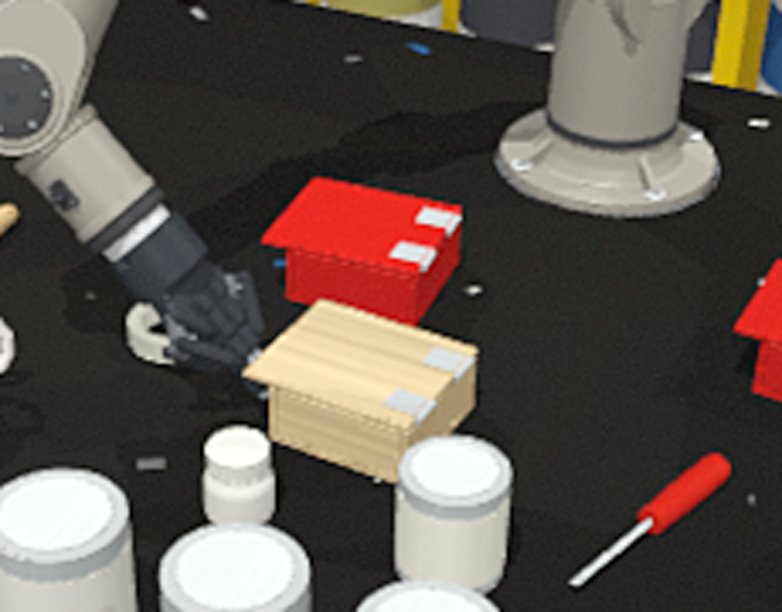

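View pics/p6b.png

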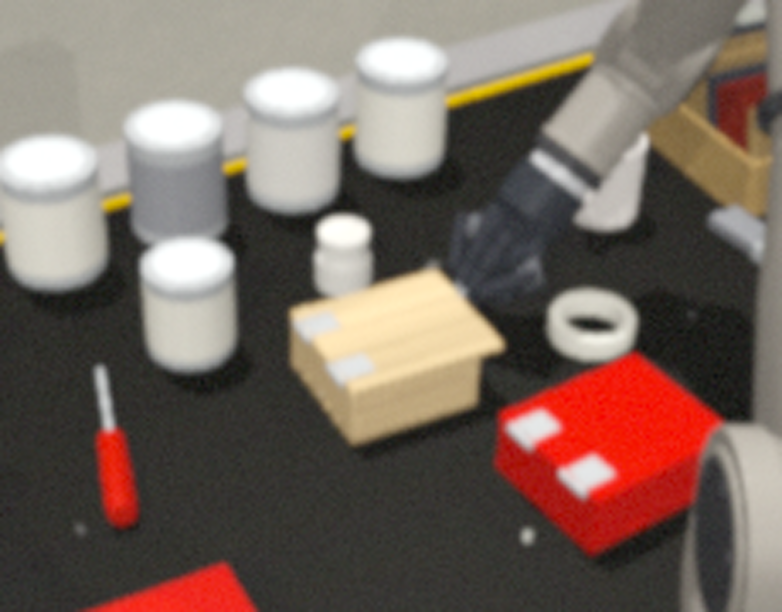

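The tip is under the lip with no contact force yet. First half of the arc about the hinge.

Request:
send_rows(
  moves=[
    [[1,0,-2,14,0,0,0],[1,0,0,15,0,0,0],[1,0,1,14,0,0,0],[1,0,3,14,0,0,0],[1,0,4,14,0,0,0],[1,1,6,13,0,0,0],[1,1,7,13,0,0,0],[1,1,8,12,0,0,0],[1,1,10,11,0,0,0],[1,1,11,10,0,0,0]],
  ],
)

```text
time_s: 10.15
ee_pos: [0.5762, -0.085, 0.1603]
tool_rot: [-0.383, 0.924, 0.0, 0.0]
ft_force: [0.7, -1.2, -0.6]
opening: 0.0
```

```bash
python3 shot.py p7
```

```text
[ 0.48  0.64 -0.12  1.73 -0.7   1.22  0.78]
```

View pics/p7a.png

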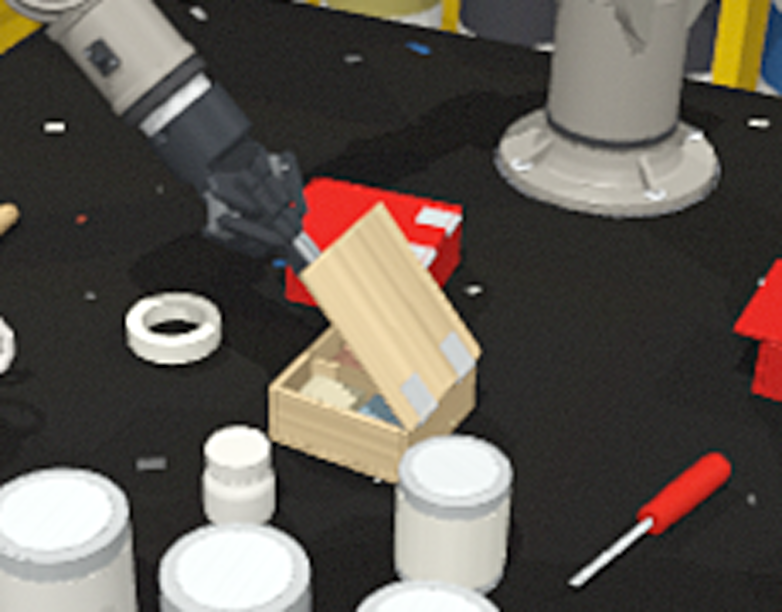

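View pics/p7b.png

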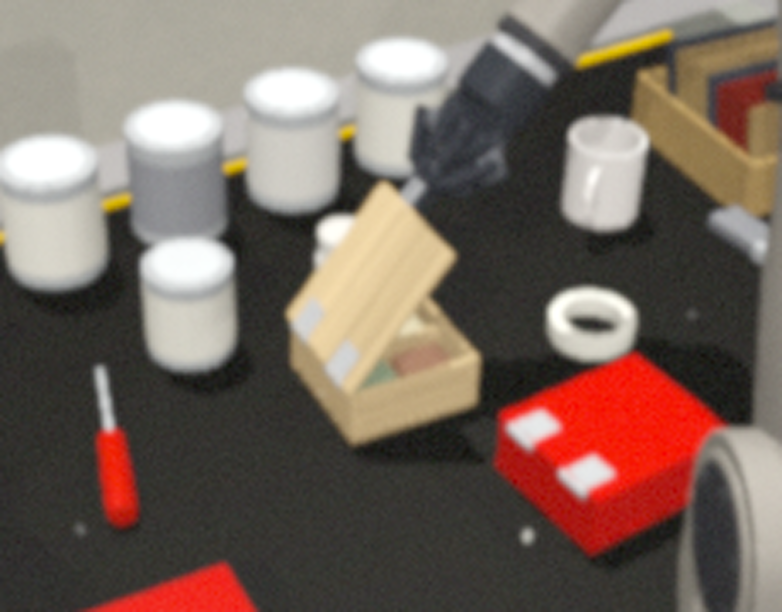

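The lid is at about 50° and rests on the fingertip. Now I continue past upright.

Request:
send_rows(
  moves=[
    [[1,1,12,9,0,0,0],[1,1,13,7,0,0,0],[1,1,13,6,0,0,0],[1,1,14,4,0,0,0],[1,1,14,3,0,0,0],[1,1,14,1,0,0,0],[1,1,12,0,0,0,0],[1,1,10,-1,0,0,0],[1,1,10,-2,0,0,0],[1,1,10,-2,0,0,0]],
  ],
)

```text
time_s: 11.25
ee_pos: [0.586, 0.0366, 0.1839]
tool_rot: [-0.383, 0.924, -0.0, -0.0]
ft_force: [0.2, -0.1, -0.9]
opening: -0.0001
```

```bash
python3 shot.py p8
```

```text
[ 0.34  0.56 -0.18  1.81 -0.77  1.1   0.66]
```

View pics/p8a.png

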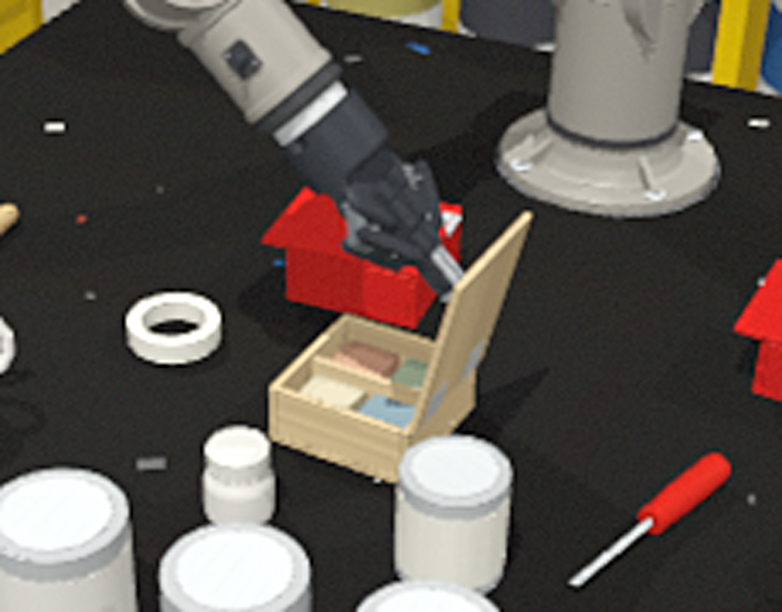

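View pics/p8b.png

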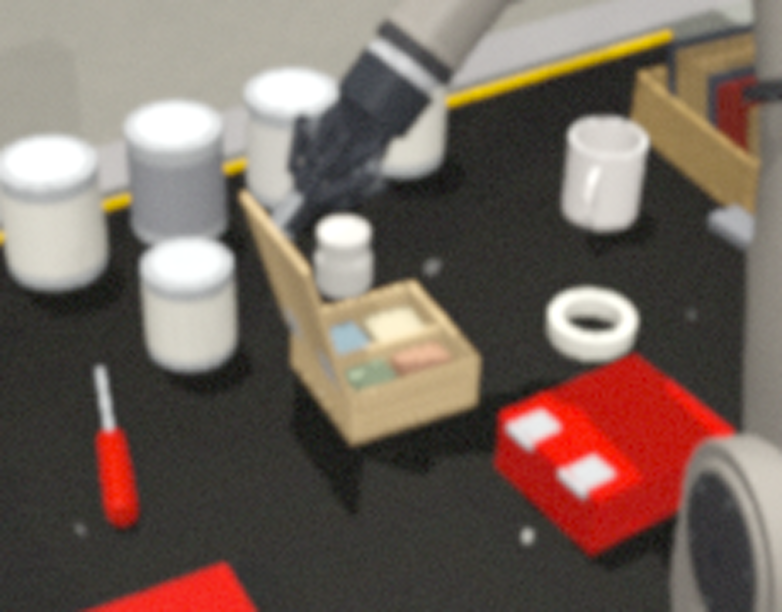

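The lid is past upright and leaning back. I hold briefly, then retreat along -y and upward.

Request:
send_rows(
  moves=[
    [[1,0,4,-1,0,0,0],[1,0,0,0,0,0,0],[1,0,0,0,0,0,0],[1,0,-10,10,0,0,0],[1,0,-20,20,0,0,0],[1,0,-25,25,0,0,0],[1,0,-25,25,0,0,0],[1,0,-20,20,0,0,0],[1,0,0,0,0,0,0],[1,0,0,0,0,0,0]],
  ],
)

```text
time_s: 12.35
ee_pos: [0.5861, -0.0609, 0.2837]
tool_rot: [-0.382, 0.924, -0.001, 0.001]
ft_force: [-0.5, 0.5, -0.3]
opening: 0.0
```

```bash
python3 shot.py p9
```

```text
[ 0.44  0.49 -0.12  1.66 -0.7   1.37  0.61]
```

View pics/p9a.png

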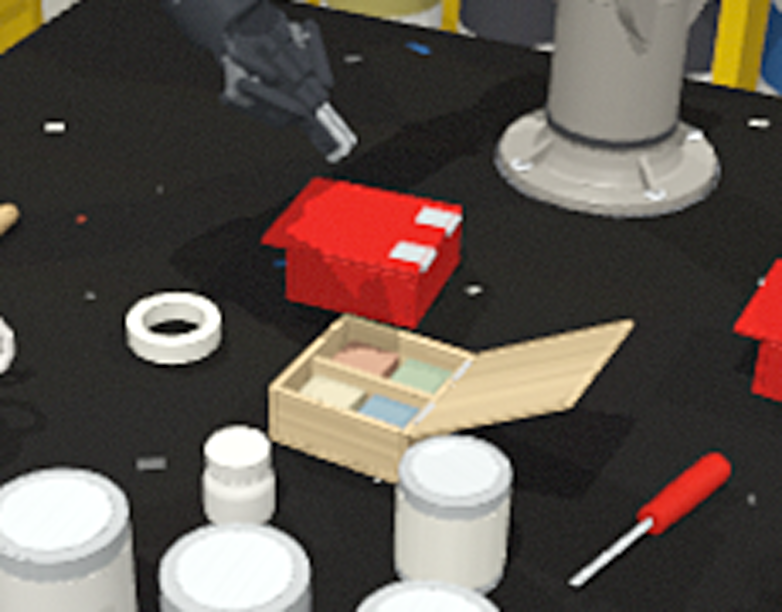

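View pics/p9b.png

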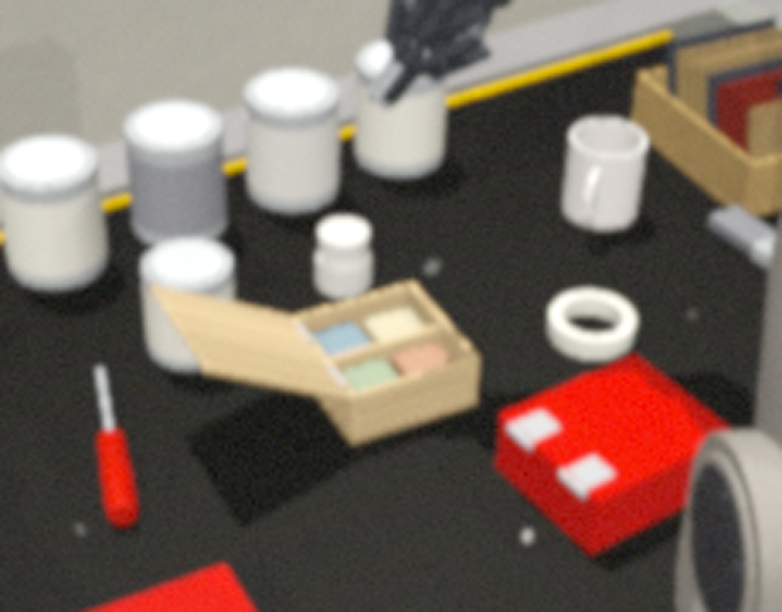

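The lid lies open at its stop with far corners at crop (634,320) and (572,408), and the tin is unmoved. I let it settle and check the angle and stillness.

Request:
send_rows(
  moves=[
    [[1,0,0,0,0,0,0],[1,0,0,0,0,0,0],[1,0,0,0,0,0,0],[1,0,0,0,0,0,0],[1,0,0,0,0,0,0]],
  ],
)

```text
time_s: 12.95
ee_pos: [0.586, -0.0599, 0.2832]
tool_rot: [-0.383, 0.924, 0.0, -0.0]
ft_force: [0.3, -0.6, 0.5]
opening: 0.0003
```

```bash
cp pics/p9a.png pics/p9prev.png; python3 shot.py p10
python3 - <<'E'
import cv2
from cell import arm
from h import *
d=cv2.absdiff(cv2.imread("pics/p9a.png"),cv2.imread("pics/p10a.png"));print("diff lid",d[300:440,400:640].max(),d[300:440,400:640].mean())
s=arm.calibration("scene");u=np.array([.091,.996])/1.0001;v=np.array([-u[1],u[0]]);h=np.array([.551,.020])
for th in(2.3,2.45,2.6):
  for w in(.065,-.065):
    q=h-u*.155*np.cos(th)+v*w;p=proj(s,[*q,.055+.155*np.sin(th)]);print(th,w,(p-[160,110])*3.4)
E
```

```text
[ 0.44  0.49 -0.12  1.65 -0.7   1.37  0.61]
diff lid 57 1.4501686507936509
2.3 0.065 [599.20559739 271.45448985]
2.3 -0.065 [532.38285375 350.84556293]
2.45 0.065 [615.82907393 294.56779025]
2.45 -0.065 [550.39686831 375.4533409 ]
2.6 0.065 [628.97203829 318.9381871 ]
2.6 -0.065 [564.781187   401.25809488]
```

View pics/p10a.png

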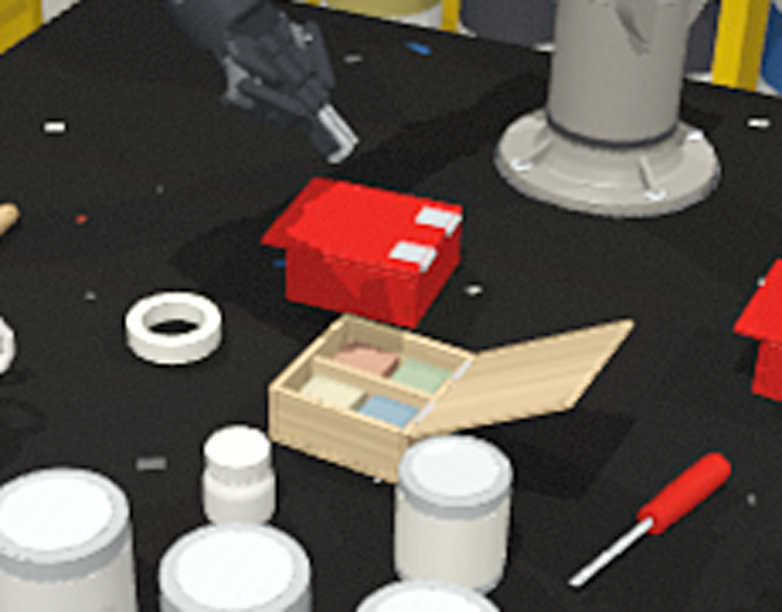

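The lid's corners are unchanged at (634,320) and (572,408), which fits 2.6 rad. The tin is upright and clear, the bystanders are in place, and the arm is free.

```bash
python3 -c "
from cell import arm
print(arm.sign_off())"
```

```text
the job is handed in; nothing more can be done
None
```

The plywood box is open: the lid lies back at its stop, and the job was handed in at about 13 s. No verdict was reported.

- **Tin:** I pushed it about 140 mm along world +x with half-open fingers. It stands upright at about (0.141, -0.131) m in the box's frame, past the 105 mm needed to the side.
- **Lid:** I lifted it by the lip with closed fingertips tilted 45° and took it past upright, where it fell to the stop. In the scene picture its far corners match the 2.6 rad position to within about 7 pixels in a 3.4x enlarged crop. The match is worse at 2.45 rad.
- **Other things:** In the last crop the tape roll, glue pot and screwdriver look unmoved. The earlier side view shows the mug in place. I did not measure positions again, and the thinner, small tin and brush were not fully in the final crops, but the arm did not go near them.
- **Stillness:** A picture difference over the lid area peaked at 57 grey levels with a mean of 1.5. I took that as noise, because the corners did not move between the two pictures.
- **Forces:** While pushing the tin I saw about 6–7 N sideways and 4–6 N vertical. Wrist force was near zero at the end, with the arm clear of everything.

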